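# Turn the flask's label to the dispatch scanner and scan it

## Task

Pick up the dark blue flask and, without dropping it, set it down gently on the scanner's plate, inside the printed ring, with its barcode label squarely facing the red scanner window. Let go of it, then press the orange button on top of the scanner fully down to scan it. Keep the flask upright, and leave the green flask and the other things on the bench where they are.

Things in the scene. Friction and masses are not known exactly. Their poses are not given: they have to be found in the camera images.
- blue_flask: Flask to scan: a straight cylinder, 56 mm across, 170 mm tall, dark navy blue with a black cap above 132 mm. White barcode label (48 wide, 76 high) on its +x side; a yellow stripe on the cap, from the centre of its top to the rim and down its side, points the same way. Origin: centre of the underside; z up, x out through the label's middle. Loose, 0.25 to 0.5 kg; grip from above at any yaw.
- blue_flask_label (a point): Middle of the blue flask's label, on its surface: 28 mm out from the axis along the flask's x, 68 mm above its underside.
- green_flask: Second flask, leave alone: a straight cylinder, 56 mm across, 170 mm tall, green with a green cap above 132 mm. White barcode label (48 wide, 76 high) on its +x side; a yellow stripe on the cap, from the centre of its top to the rim and down its side, points the same way. Origin: centre of the underside; z up, x out through the label's middle. Loose.
- scanner: Fixed grey scanner: plate 4 mm thick (x -60 to 85 mm) before an upright block (x 85 to 175, y -65 to 65, 110 mm high). White disc in a thin black ring (inner diameter 90 mm) on the plate. Origin: on the bench under the disc's centre; z up, x level towards the block, square to the window. The label faces the window when the flask's x axis points along this x axis.
- window (a point): Centre of the dark-red scanner window (88 by 56 mm) on the block's front face, which looks along the scanner's -x over the plate: at x 83 mm, y 0, z 62 mm in the scanner's frame.
- trigger (a joint): Travel of the round orange push button, 36 mm across, on top of the scanner block (x 135 mm, y 0 in the scanner's frame): 0 is up, 0.006 m is fully down; a spring returns it, about 5 N hold it fully down.
- trigger_top (a point): Centre of the top face of that button; pressed straight down.
- tape_roll: Roll of tan packing tape lying flat, 100 mm across, hole 76 mm, 48 mm high; origin at the centre of its underside. Loose; leave alone.
- carton: Small closed cardboard carton, 140 by 100 by 70 mm high; origin at the centre of its underside. Loose; leave alone.
- pen_tray: Open cardboard tray of marker pens, 110 by 150 mm, 70 mm high, the pens up to 142 mm; origin at the centre of its underside. Fixed to the bench.
There are look-alikes about, which are no part of the job. What is meant by the blue_flask is not pink, and is the larger of those in its own colour.

How it is judged:
By the outcome, as a careful person would: the job done as asked, in the order asked, and still so for the second after the job is handed in, with the robot touching nothing.
It also fails if it takes over 43 s, if anything falls off the work surface, if the arm or the gripper's body presses on something with over 40 N, if the wrist force passes 120 N, or if a joint passes its speed limit or range.

## Robot

A 7-joint arm with a two-finger parallel gripper is mounted at the origin on the work surface. World frame = base frame: x ahead of the robot, y to its left, z up, the work surface at z = 0. Lengths are in m, angles in rad, forces in N, time in s.
With the tool pointing down it reaches from about 0.425 to 0.925 m from the base axis. Payload 6.8 kg.
Tool frame: the origin (TCP) lies on the centre line of the jaws, within the pads' length; the fingertips stand 22 mm ahead of it and the grasp point (between the pads) lies 3 mm ahead of it (tip_extent is the distance from the TCP to the fingertips, in m); x points along the fingers, y is the direction in which the jaws open and shut, and the axes are right-handed (so a half turn about x gives the same grasp; the last joint's range is limited). The gripper opens to 88 mm and grips with 3 to 60 N. Pads are 20 mm wide; open, the fingers measure 115 mm over their backs; the gripper's body (75 mm by 178 mm) begins 61 mm behind the grasp point.
Start: joints at [1.09, 0.477, 0.022, 1.555, -0.011, 1.109, -0.083], TCP at [0.246, -0.629, 0.245] pointing down, gripper open.
Joint ranges: [-2.96, 2.96], [-0.34, 2.1], [-1.41, 1.46], [0.24, 2.44], [-1.37, 4.51], [0.17, 1.92], [-2.96, 2.96]. Speed limits (rad/s): [2.39, 2.39, 3.14, 3.14, 3.14, 3.14, 3.14].

## Interface

Orientations are given as a unit quaternion [w, x, y, z].
In Python, from rig import get_state, get_image, get_calibration, close_job, tip_extent gives the robot as it stands.
- The arm moves only by the tool step_arm, never from a script. Its argument "plan" is a list of rows, each a list of 7 numbers: the shift along the world's x, y, z in m, then the turn, a rotation vector about the world's x, y, z in rad, then the finger opening in m, from 0 to 0.0878. In form: [[dx, dy, dz, rx, ry, rz, hand], ...]. A call has 1 to 20 rows; each row shifts and turns the pose as measured when the row begins; what a row does not reach is not made up. A row lasts 1/8 s, in which the tool goes at most 62.5 mm and 10.7 degrees, less where a joint would pass 70% of its speed; a pose out of reach is approached as far as the arm can. A call with a gripper value outside its range is refused whole. The fingers move at their own pace and stop on an object; "squeeze" is the grip in N (left out, the last holds). Time passes only in rows, so rows that do not move let the fingers close. It gives the time, the measured TCP pose, the force and the opening at its end, in the units of the state.
- get_state(): the state, without advancing time (a new reading comes with each control period).
- get_image(name): name is "side" or "top"; returns the picture (480x640x3 uint8, blue, green, red); there is no depth.
- get_calibration(name): a dict with "fx", "fy", "cx", "cy" (pixels), "camera_from_world" (4x4, takes a point from world to camera coordinates). Camera axes: x right, y up, looking along -z (the intrinsics and any distortion apply to the point x, -y, -z); pixel columns grow to the right and rows downward; lengths in m; the calibration is good to about 2 mm. A picture is of the moment at which its call begins. get_calibration takes no time and is no camera call.
- close_job(): hands the job in, once; it reports no verdict.
The state is a dict: "t": time; "joint_positions": joint angles; "joint_velocities": joint speeds; "effort": joint torques, N m; "position": TCP position; "ee_rot": TCP orientation; "contact_force": force on the tool from outside, world axes, zero at the start; "torque": the same for the moment, N m; "width": finger opening in m.
Only numpy, scipy, OpenCV 4.12 (cv2) and the standard library are available. Lean on these libraries where they do the work, as an engineer would, in place of code of your own. Each camera call takes 0.05 s, during which the arm holds its last target. There are 200 camera calls.

## Working session

There is one attempt and no reset: what is moved stays moved. The work goes in short steps, Python scripts to look and compute and a tool call to move; the robot and the scene stay as the last step left them, time stands still between calls to the robot, and variables do not carry over. Pictures are saved under pics/ and viewed, about 8 in all and at most 12, crops included, and the job is handed in when it is done.

Besides the shell and the picture viewer there is one more tool, called after "Call:" by a JSON object that holds its "fn" and its "kwargs". step_arm: Moves the arm, as the interface text tells. Its arguments: {"type":"object","properties":{"plan":{"type":"array"},"squeeze":{"type":"number"}},"required":["plan"]}

```bash
mkdir -p pics; python3 - <<'E'
from rig import *
import cv2
s=get_state();print(s)
for n in("top","side"):
    cv2.imwrite(f"pics/{n}0.png",get_image(n));c=get_calibration(n);print(n,c)
E
```

```text
{'t': 0.0, 'joint_positions': array([ 1.08987445,  0.47777154,  0.02235905,  1.55638997, -0.01148807,
        1.10931085, -0.08305837]), 'joint_velocities': array([-0.00018787, -0.00084769,  0.00039367,  0.00049852,  0.00040508,
        0.0010208 , -0.00114084]), 'effort': array([ 8.43369417e-04, -5.82849920e+01,  1.53526358e+00, -2.72607493e+01,
       -5.42295969e-02,  1.69298291e-02,  2.02221245e-04]), 'position': array([ 0.24564571, -0.62813812,  0.24372719]), 'ee_rot': array([-0.13047184, -0.69468722, -0.13166495,  0.69501878]), 'contact_force': array([ 0.2975424 , -0.27880648, -0.23147347]), 'torque': array([-0.00347992, -0.03522973, -0.04315435]), 'width': 0.08773823290852784}
top {'fx': 449.77416432532306, 'fy': 449.77416432532306, 'cx': 316.7364814357023, 'cy': 241.3925935550897, 'camera_from_world': array([[ 0.01829905, -0.99974181, -0.01347039,  0.07488677],
       [ 0.98215244,  0.01545141,  0.1874509 , -0.59923056],
       [-0.18719436, -0.01666015,  0.98218161, -0.9787453 ],
       [ 0.        ,  0.        ,  0.        ,  1.        ]])}
side {'fx': 510.8782578486117, 'fy': 510.8782578486117, 'cx': 314.60515506191973, 'cy': 239.22751046692187, 'camera_from_world': array([[-0.74384177, -0.66832423, -0.00649195,  0.47882923],
       [ 0.49307918, -0.55530027,  0.66971228, -0.33982365],
       [-0.45118992,  0.49495892,  0.7425923 , -1.08575888],
       [ 0.        ,  0.        ,  0.        ,  1.        ]])}
```

View pics/top0.png

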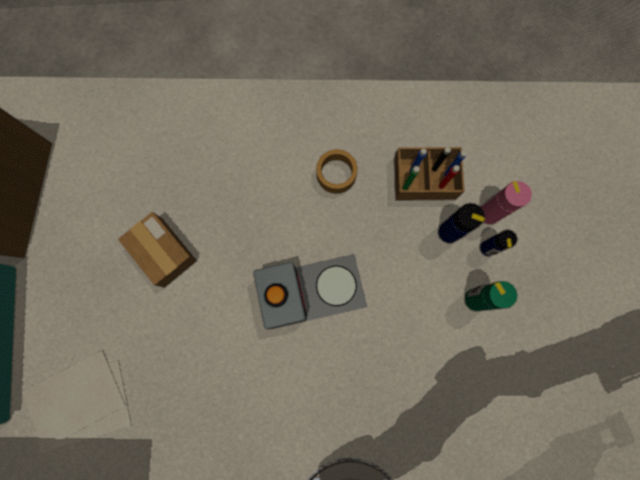

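View pics/side0.png

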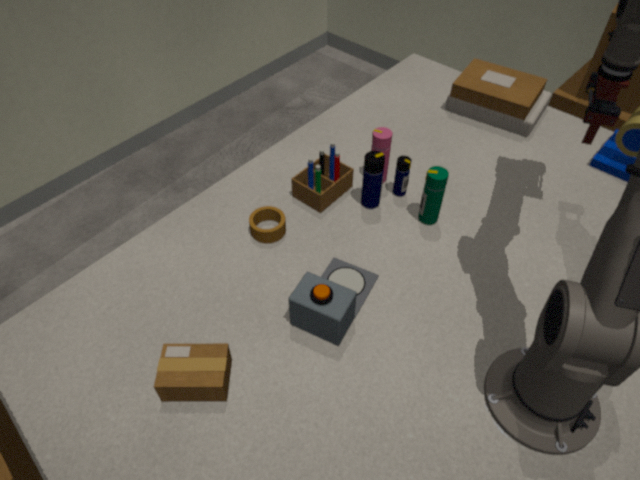

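Top view candidates: large navy (461,224), small navy (498,243), pink (507,203), green (490,296). The large navy one fits, since it isn't pink and is the larger of the two navy ones. I'll confirm that in a crop and measure in the same step.

```bash
cat > h.py <<'E'
import numpy as np, cv2
from rig import *
def cast(n,uv,z):
    c=get_calibration(n);M=c["camera_from_world"];R,t=M[:3,:3],M[:3,3]
    d=R.T@np.array([(uv[0]-c["cx"])/c["fx"],-(uv[1]-c["cy"])/c["fy"],-1.]);o=-R.T@t
    return o+d*(z-o[2])/d[2]
def proj(n,p):
    c=get_calibration(n);q=c["camera_from_world"]@np.append(p,1)
    return np.array([c["cx"]+c["fx"]*q[0]/-q[2],c["cy"]-c["fy"]*q[1]/-q[2]])
def blobs(m,a=8):
    n,l,s,c=cv2.connectedComponentsWithStats(m.astype(np.uint8))
    return [(l==i,s[i],c[i]) for i in range(1,n) if s[i][4]>=a]
E
python3 - <<'E'
from h import *
for n in("top","side"):
    im=cv2.imread(f"pics/{n}0.png");hsv=cv2.cvtColor(im,cv2.COLOR_BGR2HSV);H,S,V=cv2.split(hsv)
    print(n)
    for nm,m in(("yellow",(H>22)&(H<34)&(S>170)&(V>120)),("orange",(H>5)&(H<20)&(S>210)&(V>120)),("navy",(H>108)&(H<130)&(S>120)&(V<150)),("black",(V<35)),
      ("disc",(S<45)&(V>135)&(H>28) )):
        for _,s,c in blobs(m,12):
            if 100<c[0]<560 and 100<c[1]<330: print(nm,s,c.round(1),cast(n,c,{"yellow":.17,"orange":.11,"disc":.004}.get(nm,.1)).round(3))
t=cv2.imread("pics/top0.png");s=cv2.imread("pics/side0.png")
a=cv2.resize(t[140:320,390:540],None,fx=3.2,fy=3.2,interpolation=2);b=cv2.resize(s[115:235,340:460],None,fx=3.2,fy=3.2,interpolation=2)
a=cv2.resize(t[140:320,390:540],(480,576),interpolation=2);b=cv2.resize(b,(300,300))
e=cv2.resize(t[245:340,245:375],(300,219),interpolation=2)
o=np.zeros((576,780,3),np.uint8);o[:,:480]=a;o[:300,480:]=b;o[320:539,480:]=e
cv2.imwrite("pics/crop1.png",o)
E
```

```text
top
yellow [514 182   5  10  27] [516.  186.6] [ 0.699 -0.33   0.17 ]
yellow [473 215  11   6  38] [477.9 217.3] [ 0.632 -0.248  0.17 ]
yellow [508 239   3   8  18] [508.8 242.6] [ 0.58  -0.308  0.17 ]
yellow [496 283   8  11  39] [499.7 287.7] [ 0.488 -0.284  0.17 ]
orange [267 287  16  16 141] [274.4 292.9] [0.474 0.173 0.11 ]
navy [413 153  13  13  57] [418.4 159. ] [ 0.784 -0.144  0.1  ]
navy [445 154  18  21  60] [454.6 162.4] [ 0.777 -0.226  0.1  ]
navy [439 214  29  28 382] [450.5 230.6] [ 0.619 -0.21   0.1  ]
navy [481 237  22  16 140] [488.7 245.1] [ 0.587 -0.293  0.1  ]
black [432 151  17  20 127] [439.2 160.1] [ 0.782 -0.191  0.1  ]
black [439 204  45  39 964] [459.6 223.1] [ 0.636 -0.231  0.1  ]
black [481 231  35  24 431] [497.6 241.5] [ 0.596 -0.312  0.1  ]
black [265 284  23  23 102] [277.9 295.3] [0.47  0.166 0.1  ]
black [466 285  31  25 352] [479.3 299. ] [ 0.469 -0.266  0.1  ]
black [471 287   8   6  17] [474.3 289.7] [ 0.489 -0.257  0.1  ]
disc [ 318  268   37   36 1025] [336.  285.4] [0.502 0.038 0.004]
side
yellow [376 153   7   4  15] [379.1 154.4] [ 0.636 -0.252  0.17 ]
yellow [428 170   9   3  15] [432.5 171.3] [ 0.491 -0.288  0.17 ]
orange [314 285  15  12 151] [321.1 290.5] [0.483 0.156 0.11 ]
navy [330 148   4  31  90] [331.7 163.9] [ 0.76  -0.203  0.1  ]
navy [308 163   5  25  79] [310.2 174.6] [ 0.774 -0.128  0.1  ]
navy [393 169  15  27 173] [398.9 182.5] [ 0.57  -0.265  0.1  ]
navy [362 172  20  36 540] [371.1 189.8] [ 0.609 -0.191  0.1  ]
black [364 151  20  23 346] [373.3 163.5] [ 0.672 -0.283  0.1  ]
black [319 155   6  19  70] [321.9 163.2] [ 0.783 -0.187  0.1  ]
black [393 157  16  38 278] [400. 174.] [ 0.589 -0.296  0.1  ]
black [362 174  20  33 381] [369.6 190. ] [ 0.612 -0.188  0.1  ]
black [542 288  22  59 881] [552.9 317.3] [ 0.066 -0.129  0.1  ]
black [311 290  21  15 108] [320.9 299. ] [0.472 0.169 0.1  ]
```

View pics/crop1.png

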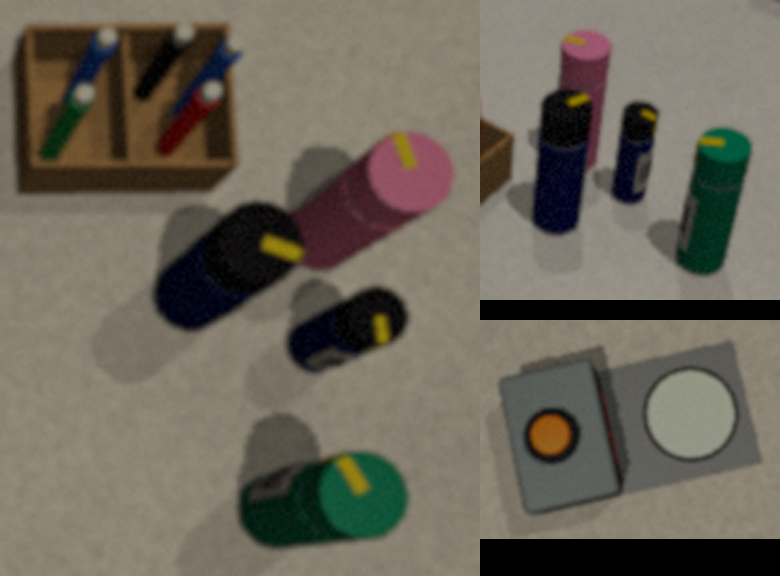

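The crop confirms it: the large navy flask has a black cap and its stripe runs from about (471,215) to (484,220) in the top view. Its label points away from the side camera. Next I'll measure it precisely, along with the scanner and the neighbours.

```bash
python3 - <<'E'
from h import *
from scipy.spatial.transform import Rotation as Ro
t=cv2.imread("pics/top0.png");s=cv2.imread("pics/side0.png")
def tri(a,b):
    A=[];B=[]
    for n,uv in(("top",a),("side",b)):
        M=get_calibration(n)["camera_from_world"];o=-M[:3,:3].T@M[:3,3];d=cast(n,uv,0)-o;d/=np.linalg.norm(d)
        P=np.eye(3)-np.outer(d,d);A.append(P);B.append(P@o)
    x=np.linalg.lstsq(np.vstack(A),np.hstack(B),rcond=None)[0];return x,proj("top",x)-a,proj("side",x)-b
def fitc(P):
    (a,b,c)=np.linalg.lstsq(np.c_[2*P,np.ones(len(P))],(P**2).sum(1),rcond=None)[0];return np.array([a,b]),np.sqrt(c+a*a+b*b)
hs=lambda im:cv2.split(cv2.cvtColor(im,cv2.COLOR_BGR2HSV))
H,S,V=hs(t)
# cap circle: silhouette incl. stripe
m=((V<60)|((H>20)&(H<36)&(S>150)))
m[:, :]&=True; w=np.zeros_like(m);w[195:250,430:488]=1
b=max(blobs(m&w),key=lambda b:b[1][4])[0].astype(np.uint8)
cn=max(cv2.findContours(b,0,1)[0],key=len)[:,0].astype(float)
c0=np.array([470,217.]); lean=np.array([.82,-.57])
W=np.array([cast("top",p,.17)[:2] for p in cn]);
P=cn-c0;k=(P@lean)/np.linalg.norm(P,axis=1)>0.0
c,r=fitc(W[k]);print("cap centre",c,"r",r,proj("top",[*c,.17]))
# stripe
y=(H>22)&(H<34)&(S>130)&(V>90)&w
ys=np.argwhere(y)[:,::-1].astype(float);Wy=np.array([cast("top",p,.17)[:2] for p in ys])
u=np.linalg.svd(Wy-Wy.mean(0))[2][0];cm=Wy.mean(0);u*=np.sign(u@(cm-c));q=(Wy-cm)@u
print("stripe mean",cm,"yaw svd",np.degrees(np.arctan2(u[1],u[0])),"yaw c->mean",np.degrees(np.arctan2(*(cm-c)[::-1])),"ends",cm+u*q.min(),cm+u*q.max(),np.linalg.norm(cm-c))
print("orange",*tri([274.4,292.9],[321.1,290.5]))
# disc
d=((V>115)&(S<60));w=np.zeros_like(d);w[262:308,312:360]=1
b=max(blobs(d&w),key=lambda b:b[1][4]);cn=max(cv2.findContours(b[0].astype(np.uint8),0,1)[0],key=len)[:,0]
dc,r=fitc(np.array([cast("top",p,.004)[:2] for p in cn]));print("disc",dc,r)
o=tri([274.4,292.9],[321.1,290.5])[0];print("axis by button",np.degrees(np.arctan2(*(o[:2]-dc)[::-1])),np.linalg.norm(o[:2]-dc))
# plate edges by Canny lines
e=cv2.Canny(cv2.resize(t[240:345,240:380],None,fx=4,fy=4,interpolation=2),30,80)
L=cv2.HoughLinesP(e,1,np.pi/360,40,minLineLength=90,maxLineGap=10)
for l in L[:,0]:
    p,q=(l[:2]+.5)/4-.5+[240,240],(l[2:]+.5)/4-.5+[240,240]
    for z in(.004,):
        v=cast("top",q,z)-cast("top",p,z);print(p.round(1),q.round(1),"ang",np.degrees(np.arctan2(v[1],v[0])).round(1)%90,"len",np.linalg.norm(v).round(3))
print("pink base",cast("top",[489.4,215],0),"small base",cast("top",[487,249.4],0),"pink top tri",*tri([514,192],[383,130]))
st=get_state();R=Ro.from_quat(st["ee_rot"],scalar_first=True).as_matrix();print(R.round(3))
E
```

```text
cap centre [ 0.6433454  -0.24460837] r 0.022774420435726625 [476.12937   211.9676183]
stripe mean [ 0.63233565 -0.24702622] yaw svd -109.85791914298974 yaw c->mean -167.6138673018045 ends [ 0.63642427 -0.23570556] [ 0.62820537 -0.25846222] 0.011272119097856338
orange [0.4718796  0.16975212 0.13382645] [0.16622313 0.28401935] [-0.307494   -0.06506551]
disc [0.50270041 0.0386949 ] 0.04309141864013024
axis by button 103.23381863753825 0.13463251931566056Traceback (most recent call last):
  File "<stdin>", line 37, in <module>
TypeError: 'NoneType' object is not subscriptable
```

```bash
python3 - <<'E'
from h import *
from scipy.spatial.transform import Rotation as Ro
t=cv2.imread("pics/top0.png");s=cv2.imread("pics/side0.png")
def ov(im,n,x0,y0,x1,y1,f):
    o=cv2.resize(im[y0:y1,x0:x1],None,fx=f,fy=f,interpolation=2)
    for c,z,r in(((.637,-.234),.17,.028),((.637,-.234),.132,.028),((.637,-.234),0,.028),((.5027,.0387),.004,.045)):
        a=np.linspace(0,6.283,60);P=np.array([proj(n,[c[0]+r*np.cos(q),c[1]+r*np.sin(q),z]) for q in a])
        cv2.polylines(o,[(((P-[x0,y0]+.5)*f)).astype(int)],True,(0,255,255),1)
    return o
a=ov(t,"top",430,170,540,270,4);b=ov(s,"side",345,115,415,215,3)
o=np.zeros((400,660,3),np.uint8);o[:,:440]=a;o[:300,445:655]=b;cv2.imwrite("pics/ov.png",o)
for n in("pink",):pass
print("pink base",cast("top",[489.4,215],0),"small base",cast("top",[487,249.4],0))
for z in(.17,.19,.21): print(z,cast("top",[517,192],z),cast("side",[382,132],z))
for z in(.1,.12,.14): print(z,cast("top",[507,239],z),cast("side",[404,158],z))
R=Ro.from_quat(get_state()["ee_rot"],scalar_first=True).as_matrix();print(R.round(3))
E
```

```text
pink base [ 0.68115472 -0.33527004  0.        ] small base [ 0.59556788 -0.32496044  0.        ]
0.17 [ 0.68742169 -0.33119403  0.17      ] [ 0.69039141 -0.33744328  0.17      ]
0.19 [ 0.68115463 -0.32237253  0.19      ] [ 0.67524573 -0.31423234  0.19      ]
0.21 [ 0.67488757 -0.31355103  0.21      ] [ 0.66010004 -0.29102139  0.21      ]
0.1 [ 0.6016267 -0.3333098  0.1      ] [ 0.62114425 -0.36080816  0.1       ]
0.12 [ 0.5975703  -0.32507846  0.12      ] [ 0.6086082  -0.33883255  0.12      ]
0.14 [ 0.59351389 -0.31684711  0.14      ] [ 0.59607215 -0.31685694  0.14      ]
[[-0.001  0.364 -0.931]
 [ 0.001 -0.931 -0.364]
 [-1.    -0.002  0.   ]]
```

View pics/ov.png

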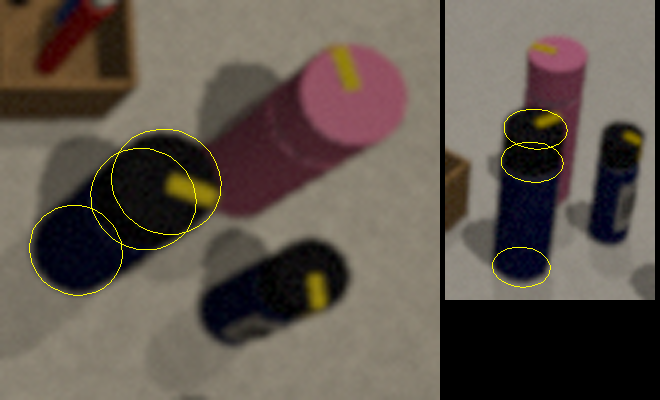

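The overlay matches the flask to about 2 mm: axis (0.637, -0.234), label yaw about -110°. The scanner disc is at (0.5027, 0.0387) with its axis at 103.2°. The disc-to-button distance measured 134.6 mm against 135 given. Moving now.

Call:
{"fn": "step_arm", "kwargs": {"plan": [[0.039, 0.0394, 0, 0, 0, 0.14, 0.0878], [0.039, 0.0394, 0, 0, 0, 0.14, 0.0878], [0.039, 0.0394, 0, 0, 0, 0.14, 0.0878], [0.039, 0.0394, 0, 0, 0, 0.14, 0.0878], [0.039, 0.0394, 0, 0, 0, 0.14, 0.0878], [0.039, 0.0394, 0, 0, 0, 0.14, 0.0878], [0.039, 0.0394, 0, 0, 0, 0.14, 0.0878], [0.039, 0.0394, 0, 0, 0, 0.14, 0.0878], [0.039, 0.0394, 0, 0, 0, 0.14, 0.0878], [0.039, 0.0394, 0, 0, 0, 0.14, 0.0878], [0, 0, 0, 0, 0, 0, 0.0878]]}}

```text
t: 1.48
position: [0.6408, -0.2181, 0.2391]
ee_rot: [0.556, 0.434, 0.559, -0.437]
contact_force: [-0.4, 1.2, -0.1]
width: 0.088
```

```bash
python3 - <<'E'
from h import *
from scipy.spatial.transform import Rotation as Ro
s=get_state();R=Ro.from_quat(s["ee_rot"],scalar_first=True).as_matrix();print(s["t"],s["joint_positions"].round(2),s["position"],R.round(3).tolist(),s["contact_force"])
E
```

```text
1.475 [ 0.52  0.52 -0.42  1.53  0.23  1.14  0.3 ] [ 0.6407655  -0.21810551  0.23914797] [[-0.006, 0.97, 0.242], [-0.001, 0.242, -0.97], [-1.0, -0.006, -0.0]] [-0.37688926  1.1829476  -0.08066699]
```

Call:
{"fn": "step_arm", "kwargs": {"plan": [[-0.0038, -0.0159, 0, 0, 0, 0, 0.0878], [0, 0, 0, 0, 0, 0, 0.0878], [0, 0, -0.012, 0, 0, 0, 0.0878]]}}

```text
t: 1.85
position: [0.6349, -0.2392, 0.2267]
ee_rot: [0.555, 0.435, 0.557, -0.439]
contact_force: [0.5, -0.4, -0.5]
width: 0.0879
```

```bash
python3 - <<'E'
from h import *
t=get_image("top");s=get_image("side")
o=np.zeros((400,760,3),np.uint8);o[:,:400]=cv2.resize(t[160:260,420:520],(400,400));o[:,400:760]=cv2.resize(s[85:215,315:432],(360,400))
cv2.imwrite("pics/pre.png",o);p=get_state()["position"];print(p)
E
```

```text
[ 0.63337106 -0.23889277  0.22418696]
```

View pics/pre.png

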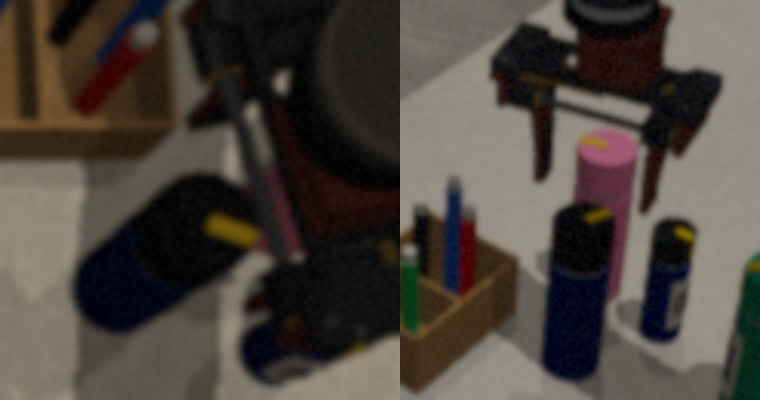

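The picture shows the fingers straddling the navy flask, with the TCP about 4–5 mm off its axis, which agrees with the state reading. I'll correct that while descending.

Call:
{"fn": "step_arm", "kwargs": {"plan": [[0.0036, 0.0047, 0, 0, 0, 0, 0.0878], [0, 0, -0.02, 0, 0, 0, 0.0878], [0, 0, 0, 0, 0, 0, 0.0878]]}}

```text
t: 2.33
position: [0.6366, -0.2337, 0.2022]
ee_rot: [0.553, 0.434, 0.559, -0.44]
contact_force: [-0.8, 0.2, -0.0]
width: 0.0882
```

Call:
{"fn": "step_arm", "kwargs": {"plan": [[0, 0, -0.02, 0, 0, 0, 0.0878], [0, 0, -0.02, 0, 0, 0, 0.0878], [0, 0, -0.015, 0, 0, 0, 0.0878], [0, 0, -0.005, 0, 0, 0, 0.0878], [0, 0, 0, 0, 0, 0, 0.0878]]}}

```text
t: 2.95
position: [0.636, -0.2333, 0.1366]
ee_rot: [0.552, 0.433, 0.56, -0.44]
contact_force: [-1.0, -0.1, -0.4]
width: 0.0876
```

Call:
{"fn": "step_arm", "kwargs": {"plan": [[0.001, -0.0005, 0.002, 0, -0.014, 0, 0.0878], [0, 0, 0, 0, 0, 0, 0.05], [0, 0, 0, 0, 0, 0, 0.045], [0, 0, 0, 0, 0, 0, 0.045], [0, 0, 0, 0, 0, 0, 0.045], [0, 0, 0, 0, 0, 0, 0.045]], "squeeze": 30}}

```text
t: 3.7
position: [0.6382, -0.2343, 0.141]
ee_rot: [0.558, 0.437, 0.554, -0.437]
contact_force: [0.6, 0.1, 0.3]
width: 0.0556
```

Call:
{"fn": "step_arm", "kwargs": {"plan": [[0, 0, 0.01, 0, 0, 0, 0.045], [0, 0, 0.02, 0, 0, 0, 0.045], [0, 0, 0.03, 0, 0, 0, 0.045], [0, 0, 0.02, 0, 0, 0, 0.045], [0, 0, 0, 0, 0, 0, 0.045]]}}

```text
t: 4.32
position: [0.6365, -0.2337, 0.225]
ee_rot: [0.557, 0.437, 0.556, -0.437]
contact_force: [0.0, -0.9, -5.0]
width: 0.0558
```

```bash
python3 - <<'E'
from h import *
s=get_state();print(s["position"],s["contact_force"],s["width"])
im=get_image("side");t=get_image("top")
o=np.zeros((400,720,3),np.uint8);o[:,:360]=cv2.resize(t[150:270,412:520],(360,400));o[:,360:]=cv2.resize(im[85:215,315:432],(360,400))
cv2.imwrite("pics/lift.png",o)
E
```

```text
[ 0.63650794 -0.23369568  0.22501989] [ 0.04119784 -0.92937168 -5.00709242] 0.0557560908568132
```

View pics/lift.png

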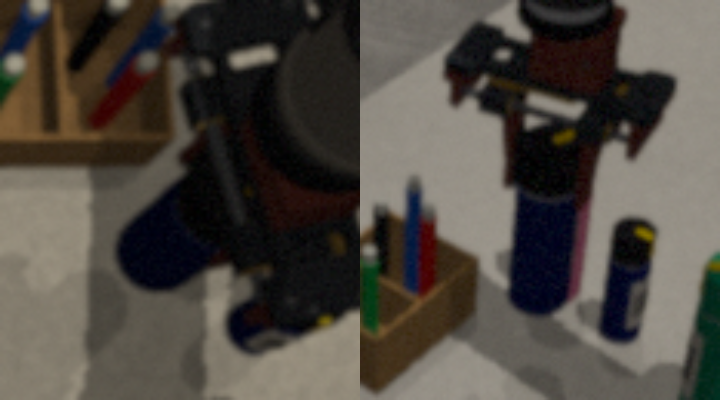

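The flask is held upright, about 5 N on the wrist. Next: carry it over and turn it -146.8°.

Call:
{"fn": "step_arm", "kwargs": {"plan": [[-0.003, 0.006, 0, 0, 0, -0.06, 0.045], [-0.006, 0.012, 0, 0, 0, -0.12, 0.045], [-0.0075, 0.0155, 0, 0, 0, -0.14, 0.045], [-0.0075, 0.0155, 0, 0, 0, -0.14, 0.045], [-0.0075, 0.0155, 0, 0, 0, -0.14, 0.045], [-0.0075, 0.0155, 0, 0, 0, -0.14, 0.045], [-0.0075, 0.0155, 0, 0, 0, -0.14, 0.045], [-0.0075, 0.0155, 0, 0, 0, -0.14, 0.045], [-0.0075, 0.0155, 0, 0, 0, -0.14, 0.045], [-0.0075, 0.0155, 0, 0, 0, -0.14, 0.045], [-0.0075, 0.0155, 0, 0, 0, -0.14, 0.045], [-0.0075, 0.0155, 0, 0, 0, -0.14, 0.045], [-0.0075, 0.0155, 0, 0, 0, -0.14, 0.045], [-0.0075, 0.0155, 0, 0, 0, -0.14, 0.045], [-0.0075, 0.0155, 0, 0, 0, -0.14, 0.045], [-0.0075, 0.0155, 0, 0, 0, -0.14, 0.045], [-0.0075, 0.0155, 0, 0, 0, -0.14, 0.045], [-0.0075, 0.0155, 0, 0, 0, -0.12, 0.045], [-0.003, 0.006, 0, 0, 0, -0.06, 0.045], [0, 0, 0, 0, 0, 0, 0.045]]}}

```text
t: 6.92
position: [0.4822, 0.0485, 0.2]
ee_rot: [0.26, -0.656, 0.244, 0.665]
contact_force: [0.7, -0.1, -4.3]
width: 0.0557
```

```bash
cat > st.py <<'E'
from h import *
from scipy.spatial.transform import Rotation as Ro
s=get_state();R=Ro.from_quat(s["ee_rot"],scalar_first=True).as_matrix();p=s["position"]
print(s["t"],s["joint_positions"].round(2),p,"x",R[:,0].round(4),"jaw",np.degrees(np.arctan2(R[1,1],R[0,1])).round(2),s["contact_force"],s["width"])
E
python3 st.py; python3 - <<'E'
from scipy.spatial.transform import Rotation as Ro; import numpy as np
R=Ro.from_quat([.557,.437,.556,-.437],scalar_first=True).as_matrix();print("grip jaw",np.degrees(np.arctan2(R[1,1],R[0,1])))
E
```

```text
6.925 [-0.15  0.22 -0.08  2.04 -0.01  0.88 -2.51] [0.48215722 0.04848375 0.20004649] x [-0.0045  0.0264 -0.9996] jaw -131.75 [ 0.70667931 -0.07525895 -4.25997315] 0.05573958729259876
grip jaw 13.717410660412636
```

Call:
{"fn": "step_arm", "kwargs": {"plan": [[0.012, -0.006, 0, -0.015, -0.002, -0.012, 0.045], [0.0085, -0.0038, 0, -0.0114, -0.0025, -0.012, 0.045], [0, 0, 0, 0, 0, 0, 0.045]]}}

```text
t: 7.3
position: [0.5046, 0.0366, 0.1994]
ee_rot: [-0.259, 0.658, -0.261, -0.657]
contact_force: [0.3, 0.0, -5.0]
width: 0.0557
```

```bash
python3 st.py; python3 - <<'E'
from h import *
t=get_image("top");s=get_image("side")
for n in("top","side"):
    M=get_calibration(n)["camera_from_world"];print(n,-M[:3,:3].T@M[:3,3])
cv2.imwrite("pics/a_s.png",s);cv2.imwrite("pics/a_t.png",t)
o=np.zeros((480,800,3),np.uint8);o[:,:400]=cv2.resize(t[225:345,260:360],(400,480),interpolation=2);o[:,400:]=cv2.resize(s[180:330,275:400],(400,480),interpolation=2)
cv2.imwrite("pics/above.png",o)
E
```

```text
7.3 [-0.15  0.26 -0.06  2.    0.02  0.89 -2.54] [0.50462177 0.03663701 0.19943115] x [ 2.0e-04 -2.5e-03 -1.0e+00] jaw -133.17 [ 3.04990850e-01  3.78556248e-03 -5.04513293e+00] 0.055724495260254255
top [0.4039498  0.06782034 1.0746407 ]
side [0.03384968 0.66871505 1.03696879]
```

View pics/above.png

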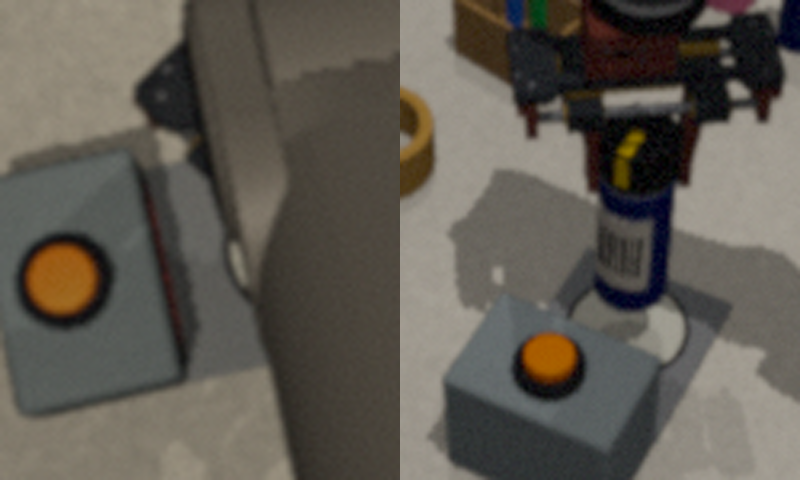

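Side view: label faces roughly toward the window and the block. I'll measure the yaw from the label edge, the vertical stripe and the body silhouette.

```bash
python3 - <<'E'
from h import *
s=cv2.imread("pics/a_s.png").astype(float)
ax=np.array([.5046,.0366]);z0=.1994-.141
def cyl(uv,ax=ax,r=.028):
    M=get_calibration("side")["camera_from_world"];o=-M[:3,:3].T@M[:3,3];d=cast("side",uv,0)-o
    a=d[:2]@d[:2];b=(o[:2]-ax)@d[:2];c=(o[:2]-ax)@(o[:2]-ax)-r*r
    k=(-b-np.sqrt(b*b-a*c))/a;p=o+k*d;return np.degrees(np.arctan2(*(p[:2]-ax)[::-1])),p[2]-z0
# rectify cylinder surface: azimuth x height map (straight sampling, no search)
az=np.arange(60,200,1.);hz=np.arange(.02,.172,.002)
mp=np.array([[proj("side",[ax[0]+.028*np.cos(np.radians(a)),ax[1]+.028*np.sin(np.radians(a)),z0+h]) for a in az] for h in hz],np.float32)
u=cv2.remap(s.astype(np.uint8),mp,None,cv2.INTER_LINEAR)
g=u[...].min(2).astype(float)  # white has high min channel
lab=g[(hz>.035)&(hz<.10)].mean(0)
print("label brightness by az",[(int(a),int(v)) for a,v in zip(az[::4],lab[::4])])
H,S,V=cv2.split(cv2.cvtColor(s.astype(np.uint8),cv2.COLOR_BGR2HSV))
y=(H>20)&(H<36)&(S>130)&(V>70);w=np.zeros_like(y);w[215:245,335:365]=1
P=np.argwhere(y&w)[:,::-1]
for v in sorted(set(P[:,1])):
    r=P[P[:,1]==v][:,0];q=cast("side",[r.mean(),v],z0+.17);print(v,r.min(),r.max(),"side az,h",np.round(cyl([r.mean(),v]),3),"top az,r",np.degrees(np.arctan2(*(q[:2]-ax)[::-1])).round(1),np.linalg.norm(q[:2]-ax).round(4))
# silhouette of body vs predicted tangents at rows
for v in range(252,272,4):
    print(v,s[v,330:366].max(1).astype(int).tolist())
mid=proj("side",[*ax,z0+.06]);print("pred axis px",mid)
E
```

```text
Traceback (most recent call last):
  File "h.py", line 8, in proj
    c=get_calibration(n);q=c["camera_from_world"]@np.append(p,1)
ValueError: time passes only in moves, steps and waits
```

```bash
sed -i 's/^def cast/import functools\nget_calibration=functools.lru_cache(get_calibration)\ndef cast/' h.py; python3 - <<'E'
from h import *
s=cv2.imread("pics/a_s.png").astype(float)
ax=np.array([.5046,.0366]);z0=.1994-.141
def cyl(uv,ax=ax,r=.028):
    M=get_calibration("side")["camera_from_world"];o=-M[:3,:3].T@M[:3,3];d=cast("side",uv,0)-o
    a=d[:2]@d[:2];b=(o[:2]-ax)@d[:2];c=(o[:2]-ax)@(o[:2]-ax)-r*r
    k=(-b-np.sqrt(max(b*b-a*c,0)))/a;p=o+k*d;return np.degrees(np.arctan2(*(p[:2]-ax)[::-1])),p[2]-z0
az=np.arange(60,200,1.);hz=np.arange(.02,.172,.002)
mp=np.array([[proj("side",[ax[0]+.028*np.cos(np.radians(a)),ax[1]+.028*np.sin(np.radians(a)),z0+h]) for a in az] for h in hz],np.float32)
u=cv2.remap(s.astype(np.uint8),mp,None,cv2.INTER_LINEAR)
lab=u.min(2).astype(float)[(hz>.035)&(hz<.10)].mean(0)
print("label brightness by az",[(int(a),int(v)) for a,v in zip(az[::4],lab[::4])])
H,S,V=cv2.split(cv2.cvtColor(s.astype(np.uint8),cv2.COLOR_BGR2HSV))
y=(H>20)&(H<36)&(S>130)&(V>70);w=np.zeros_like(y);w[215:245,335:365]=1
P=np.argwhere(y&w)[:,::-1]
for v in sorted(set(P[:,1])):
    r=P[P[:,1]==v][:,0];q=cast("side",[r.mean(),v],z0+.17);print(v,r.min(),r.max(),"side az,h",np.round(cyl([r.mean(),v]),3),"top az,r",np.degrees(np.arctan2(*(q[:2]-ax)[::-1])).round(1),np.linalg.norm(q[:2]-ax).round(4))
for v in range(254,274,5): print(v,s[v,330:366].max(1).astype(int).tolist())
print("pred tangents",[[proj("side",[ax[0]+.028*np.cos(np.radians(a)),ax[1]+.028*np.sin(np.radians(a)),z0+h]).round(1) for a in(36.6,216.6)] for h in(.05,.1)])
E
```

```text
label brightness by az [(60, 57), (64, 52), (68, 49), (72, 49), (76, 49), (80, 51), (84, 52), (88, 51), (92, 53), (96, 56), (100, 58), (104, 60), (108, 60), (112, 55), (116, 58), (120, 63), (124, 63), (128, 65), (132, 62), (136, 59), (140, 68), (144, 75), (148, 74), (152, 61), (156, 38), (160, 17), (164, 6), (168, 4), (172, 4), (176, 4), (180, 6), (184, 15), (188, 32), (192, 48), (196, 62)]
221 347 349 side az,h [119.041   0.196] top az,r 68.3 0.0045
222 346 350 side az,h [119.306   0.193] top az,r 92.4 0.0066
223 346 350 side az,h [119.572   0.19 ] top az,r 103.9 0.0092
224 345 350 side az,h [117.632   0.187] top az,r 105.5 0.0124
225 344 348 side az,h [111.157   0.183] top az,r 99.6 0.0167
226 343 348 side az,h [109.117   0.179] top az,r 101.3 0.0199
227 343 348 side az,h [109.375   0.176] top az,r 104.9 0.0226
228 344 347 side az,h [109.635   0.173] top az,r 107.7 0.0254
229 344 346 side az,h [107.559   0.169] top az,r 108.0 0.0286
230 343 344 side az,h [100.558   0.164] top az,r 104.7 0.0327
231 343 345 side az,h [103.286   0.162] top az,r 108.3 0.0349
232 343 345 side az,h [103.
[... 374 characters left out ...]
 96, 76, 50, 45, 52, 42, 49, 55, 65, 64, 69, 76, 78, 79, 75, 75, 84, 83, 62, 40, 42, 37, 38, 42, 60, 94, 107, 108, 106, 109, 104]
259 [101, 96, 79, 71, 66, 61, 56, 38, 46, 57, 49, 54, 56, 65, 50, 55, 69, 66, 74, 61, 69, 89, 85, 56, 39, 39, 41, 37, 48, 75, 101, 103, 105, 108, 106, 107]
264 [66, 66, 62, 61, 66, 59, 62, 68, 71, 73, 70, 69, 63, 63, 52, 60, 57, 63, 63, 59, 80, 86, 73, 49, 38, 39, 34, 43, 63, 93, 103, 106, 104, 104, 109, 106]
269 [64, 66, 64, 59, 55, 46, 29, 29, 35, 35, 45, 53, 61, 67, 77, 81, 83, 88, 87, 84, 85, 70, 55, 45, 34, 37, 40, 42, 47, 62, 67, 68, 69, 75, 77, 85]
pred tangents [[array([335.8, 254.7]), array([359.3, 256.3])], [array([336.3, 240.7]), array([360.6, 242.3])]]
```

Label edge gives 106°, the stripe 103–104°, and the target is 103.2°, so yaw is good. Lowering.

Call:
{"fn": "step_arm", "kwargs": {"plan": [[-0.002, 0.002, -0.01, 0, 0, 0, 0.045], [0, 0, -0.015, 0, 0, 0, 0.045], [0, 0, -0.01, 0, 0, 0, 0.045], [0, 0, -0.004, 0, 0, 0, 0.045], [0, 0, 0, 0, 0, 0, 0.045]]}}

```text
t: 8.02
position: [0.5003, 0.039, 0.1567]
ee_rot: [0.259, -0.657, 0.261, 0.658]
contact_force: [-0.5, -0.5, -5.0]
width: 0.0555
```

```bash
python3 st.py
```

```text
8.025 [-0.15  0.31 -0.06  2.04  0.03  0.79 -2.55] [0.50030469 0.0390162  0.15667582] x [-0.0029 -0.0023 -1.    ] jaw -133.11 [-0.52603016 -0.45438106 -5.02298984] 0.05552487133870673
```

Call:
{"fn": "step_arm", "kwargs": {"plan": [[0.0024, 0, -0.003, 0.0023, -0.0029, 0, 0.045], [0, 0, -0.002, 0, 0, 0, 0.045], [0, 0, -0.002, 0, 0, 0, 0.045], [0, 0, -0.001, 0, 0, 0, 0.045], [0, 0, 0, 0, 0, 0, 0.045]]}}

```text
t: 8.65
position: [0.5037, 0.0391, 0.149]
ee_rot: [-0.26, 0.658, -0.259, -0.657]
contact_force: [-0.9, 0.4, -4.4]
width: 0.0554
```

```bash
python3 st.py
```

```text
8.65 [-0.15  0.32 -0.06  2.05  0.03  0.77 -2.55] [0.50371989 0.03909724 0.1490149 ] x [ 2.2e-03  5.0e-04 -1.0e+00] jaw -133.12 [-0.89762827  0.43800323 -4.39234946] 0.05542359870407376
```

Call:
{"fn": "step_arm", "kwargs": {"plan": [[0, 0, -0.001, 0, 0, 0, 0.045], [0, 0, -0.001, 0, 0, 0, 0.045], [0, 0, -0.001, 0, 0, 0, 0.045], [0, 0, 0, 0, 0, 0, 0.045]]}}

```text
t: 9.15
position: [0.5038, 0.0391, 0.146]
ee_rot: [-0.26, 0.658, -0.259, -0.657]
contact_force: [0.1, 0.2, -4.6]
width: 0.0554
```

Call:
{"fn": "step_arm", "kwargs": {"plan": [[0, 0, -0.001, 0, 0, 0, 0.045], [0, 0, -0.0007, 0, 0, 0, 0.045], [0, 0, 0, 0, 0, 0, 0.045]]}}

```text
t: 9.52
position: [0.5041, 0.039, 0.1451]
ee_rot: [-0.26, 0.659, -0.259, -0.657]
contact_force: [-1.3, 1.0, -3.2]
width: 0.056
```

Call:
{"fn": "step_arm", "kwargs": {"plan": [[0, 0, -0.001, 0, 0, 0, 0.045], [0, 0, -0.0007, 0, 0, 0, 0.045], [0, 0, 0, 0, 0, 0, 0.045]]}}

```text
t: 9.9
position: [0.5043, 0.039, 0.145]
ee_rot: [-0.26, 0.659, -0.259, -0.657]
contact_force: [-0.5, 0.9, -2.4]
width: 0.0555
```

Contact is taking up the load. I'll press slightly further, then release.

Call:
{"fn": "step_arm", "kwargs": {"plan": [[0, 0, -0.0015, 0, 0, 0, 0.045], [0, 0, -0.0015, 0, 0, 0, 0.045], [0, 0, 0, 0, 0, 0, 0.045]]}}

```text
t: 10.28
position: [0.505, 0.039, 0.1449]
ee_rot: [-0.26, 0.659, -0.259, -0.656]
contact_force: [-0.7, -0.0, -4.9]
width: 0.0556
```

Call:
{"fn": "step_arm", "kwargs": {"plan": [[0, 0, 0, 0, 0, 0, 0.057], [0, 0, 0, 0, 0, 0, 0.06], [0, 0, 0, 0, 0, 0, 0.07], [0, 0, 0, 0, 0, 0, 0.0878], [0, 0, 0, 0, 0, 0, 0.0878], [0, 0, 0, 0, 0, 0, 0.0878]]}}

```text
t: 11.02
position: [0.5069, 0.0394, 0.1451]
ee_rot: [-0.261, 0.66, -0.258, -0.655]
contact_force: [0.5, -0.1, 0.4]
width: 0.0877
```

```bash
python3 st.py
```

```text
11.025 [-0.15  0.33 -0.06  2.05  0.03  0.76 -2.55] [0.50689655 0.03940494 0.14514514] x [ 8.3e-03  9.0e-04 -1.0e+00] jaw -133.11 [ 0.47623875 -0.10050124  0.39838127] 0.08770330297837244
```

Call:
{"fn": "step_arm", "kwargs": {"plan": [[-0.002, 0, 0.005, 0, -0.008, 0, 0.0878], [0, 0, 0.015, 0, 0, 0, 0.0878], [0, 0, 0.03, 0, 0, 0, 0.0878], [0, 0, 0.03, 0, 0, 0, 0.0878], [0, 0, 0.02, 0, 0, 0, 0.0878], [-0.006, 0.026, 0, 0, 0, 0, 0.05], [-0.006, 0.026, 0, 0, 0, 0, 0.02], [-0.006, 0.026, 0, 0, 0, 0, 0], [-0.006, 0.026, 0, 0, 0, 0, 0], [-0.006, 0.026, 0, 0, 0, 0, 0], [0, 0, 0, 0, 0, 0, 0]]}}

```text
t: 12.4
position: [0.4747, 0.1728, 0.2605]
ee_rot: [-0.266, 0.666, -0.255, -0.648]
contact_force: [-0.3, 0.2, 0.2]
width: 0.0312
```

```bash
python3 st.py; python3 - <<'E'
from h import *
t=get_image("top");s=get_image("side");cv2.imwrite("pics/b_s.png",s);cv2.imwrite("pics/b_t.png",t)
o=np.zeros((480,800,3),np.uint8);o[:,:400]=cv2.resize(t[225:345,260:360],(400,480),interpolation=2);o[:,400:]=cv2.resize(s[180:330,275:400],(400,480),interpolation=2)
cv2.imwrite("pics/placed.png",o)
E
```

```text
12.4 [-0.34  0.17 -0.15  1.95  0.04  1.   -2.84] [0.47465919 0.17280071 0.26051701] x [ 0.0289  0.004  -0.9996] jaw -133.21 [-0.25879718  0.17093633  0.17069614] 0.0312483420304984
```

View pics/placed.png

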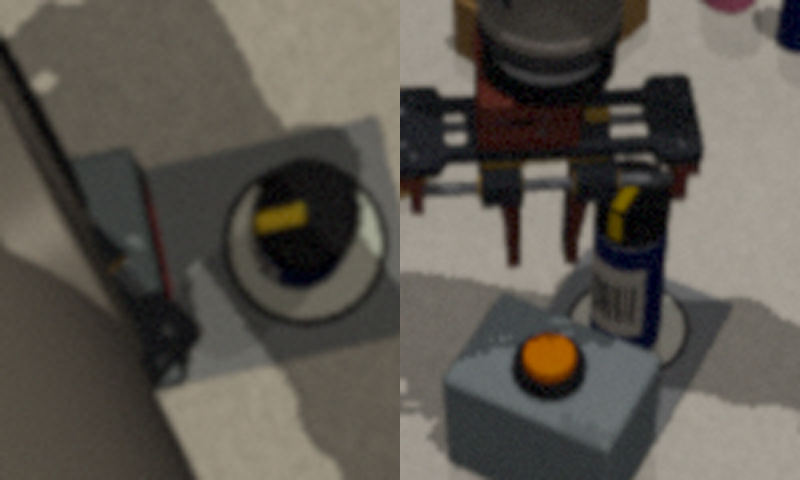

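Flask stands inside the ring (top pixels about 335,282). I'll check yaw and centre in the top view, then press.

```bash
python3 - <<'E'
from h import *
t=cv2.imread("pics/b_t.png");H,S,V=cv2.split(cv2.cvtColor(t,cv2.COLOR_BGR2HSV))
y=(H>20)&(H<36)&(S>130)&(V>80);w=np.zeros_like(y);w[265:295,318:345]=1
P=np.argwhere(y&w)[:,::-1].astype(float);W=np.array([cast("top",p,.174)[:2] for p in P])
c=W.mean(0);u=np.linalg.svd(W-c)[2][0];u*=np.sign(u[1]);q=(W-c)@u
print(c,"yaw",np.degrees(np.arctan2(u[1],u[0])),"ends",c+u*q.min(),c+u*q.max())
# cap extremes in pixels -> z=.174 (crop: left? right 356, top 163)
print("right edge",cast("top",[260+356/4,225+210/4],.174),"far edge",cast("top",[260+310/4,225+161/4],.174))
E
```

```text
[0.49933724 0.05588127] yaw 106.51021476922328 ends [0.50276017 0.04433322] [0.49594287 0.06733298]
right edge [0.50289326 0.01702764 0.174     ] far edge [0.52727994 0.0403208  0.174     ]
```

Call:
{"fn": "step_arm", "kwargs": {"plan": [[-0.0028, -0.003, -0.01, -0.004, 0.029, 0, 0], [0, 0, -0.02, 0, 0, 0, 0], [0, 0, -0.02, 0, 0, 0, 0], [0, 0, 0, 0, 0, 0, 0]]}}

```text
t: 13.0
position: [0.4732, 0.1613, 0.2078]
ee_rot: [0.262, -0.655, 0.266, 0.657]
contact_force: [0.5, -0.0, 0.4]
width: 0.0005
```

```bash
python3 st.py
```

```text
13.0 [-0.33  0.24 -0.14  1.99  0.05  0.91 -2.83] [0.47317083 0.16130305 0.20776061] x [-0.0052 -0.0039 -1.    ] jaw -133.9 [ 0.52288014 -0.00511459  0.3666177 ] 0.0005406088275703082
```

Call:
{"fn": "step_arm", "kwargs": {"plan": [[-0.0013, 0.0085, 0, 0.004, -0.005, 0, 0], [0, 0, -0.015, 0, 0, 0, 0], [0, 0, -0.01, 0, 0, 0, 0], [0, 0, 0, 0, 0, 0, 0]]}}

```text
t: 13.5
position: [0.4726, 0.1698, 0.1822]
ee_rot: [-0.265, 0.656, -0.264, -0.655]
contact_force: [-0.1, 0.1, 0.0]
width: 0.0003
```

```bash
python3 st.py
```

```text
13.5 [-0.34  0.28 -0.15  2.02  0.05  0.85 -2.86] [0.47256245 0.16979206 0.18217701] x [ 9.e-04  8.e-04 -1.e+00] jaw -133.98 [-0.12450768  0.07791328  0.02779231] 0.000284330581971318
```

Call:
{"fn": "step_arm", "kwargs": {"plan": [[0, 0, -0.012, 0, 0, 0, 0], [0, 0, -0.006, 0, 0, 0, 0], [0, 0, -0.003, 0, 0, 0, 0], [0, 0, 0, 0, 0, 0, 0]]}}

```text
t: 14.0
position: [0.4727, 0.1698, 0.1598]
ee_rot: [-0.265, 0.656, -0.264, -0.655]
contact_force: [0.2, -0.2, 0.2]
width: 0.0005
```

Call:
{"fn": "step_arm", "kwargs": {"plan": [[0, 0, -0.003, 0, 0, 0, 0], [0, 0, -0.003, 0, 0, 0, 0], [0, 0, 0, 0, 0, 0, 0]]}}

```text
t: 14.38
position: [0.473, 0.1699, 0.154]
ee_rot: [-0.265, 0.656, -0.264, -0.655]
contact_force: [-0.4, -0.4, 1.0]
width: 0.0003
```

Call:
{"fn": "step_arm", "kwargs": {"plan": [[0, 0, -0.002, 0, 0, 0, 0], [0, 0, -0.002, 0, 0, 0, 0], [0, 0, 0, 0, 0, 0, 0]]}}

```text
t: 14.75
position: [0.4731, 0.17, 0.1503]
ee_rot: [-0.266, 0.656, -0.264, -0.655]
contact_force: [-0.6, -0.4, 4.2]
width: 0.0006
```

Button contact at a tip height of about 0.131–0.132, with the force rising to 4.2 N. Continuing to the stop.

Call:
{"fn": "step_arm", "kwargs": {"plan": [[0, 0, -0.002, 0, 0, 0, 0], [0, 0, -0.002, 0, 0, 0, 0], [0, 0, 0, 0, 0, 0, 0]]}}

```text
t: 15.12
position: [0.4731, 0.17, 0.1485]
ee_rot: [-0.266, 0.656, -0.264, -0.655]
contact_force: [-1.9, -1.1, 3.6]
width: 0.0003
```

Call:
{"fn": "step_arm", "kwargs": {"plan": [[0, 0, -0.003, 0, 0, 0, 0], [0, 0, -0.003, 0, 0, 0, 0]]}}

```text
t: 15.38
position: [0.4734, 0.1701, 0.1476]
ee_rot: [-0.266, 0.656, -0.265, -0.655]
contact_force: [-13.5, -6.7, 42.8]
width: 0.0005
```

The hard stop is reached: the force jumped and z stopped at 0.1476, about 6 mm below first contact. That's fully down, so I'll back off.

Call:
{"fn": "step_arm", "kwargs": {"plan": [[0, 0, 0.003, 0, 0, 0, 0], [0, 0, 0.01, 0, 0, 0, 0], [0, 0, 0.03, 0, 0, 0, 0], [0, 0, 0.04, 0, 0, 0, 0], [-0.01, 0.03, 0.02, 0, 0, 0, 0], [-0.01, 0.05, 0, 0, 0, 0, 0], [-0.01, 0.06, 0, 0, 0, 0, 0], [0, 0.06, 0, 0, 0, 0, 0], [0, 0, 0, 0, 0, 0, 0]]}}

```text
t: 16.5
position: [0.4501, 0.3166, 0.2502]
ee_rot: [0.264, -0.653, 0.266, 0.658]
contact_force: [-0.4, -1.5, -0.2]
width: 0.0007
```

```bash
python3 st.py; python3 - <<'E'
from h import *
t=get_image("top");s=get_image("side");cv2.imwrite("pics/f_t.png",t)
cv2.imwrite("pics/final.png",np.hstack([cv2.resize(t[120:345,240:540],(400,300)),cv2.resize(s[110:360,230:480],(400,300))]))
H,S,V=cv2.split(cv2.cvtColor(t,cv2.COLOR_BGR2HSV))
y=(H>20)&(H<36)&(S>130)&(V>80);w=np.zeros_like(y);w[265:295,318:345]=1
W=np.array([cast("top",p,.174)[:2] for p in np.argwhere(y&w)[:,::-1]]);c=W.mean(0);u=np.linalg.svd(W-c)[2][0];u*=np.sign(u[1]);print(c,np.degrees(np.arctan2(u[1],u[0])),"centre",c-.014*u)
E
```

```text
16.5 [-1.04  0.28  0.38  1.87 -0.13  1.03 -2.94] [0.45013443 0.31663604 0.25018787] x [-0.0077  0.     -1.    ] jaw -134.04 [-0.43943278 -1.51125615 -0.19561996] 0.0007059181251093034
[0.4991139  0.05560006] 103.07633899473588 centre [0.50228139 0.04196309]
```

View pics/final.png

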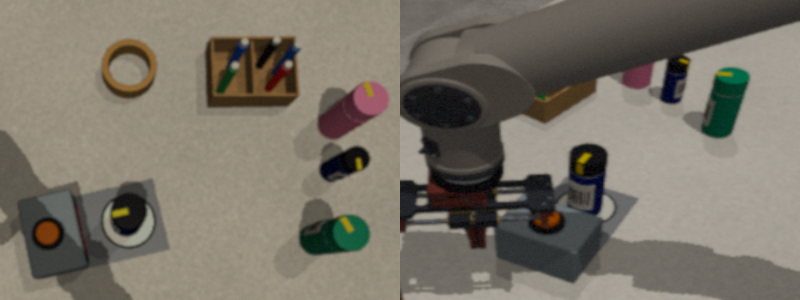

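```bash
python3 -c "
from rig import *
print(close_job())"
```

```text
the job is handed in; nothing more can be done
None
```

The blue flask is standing upright on the scanner plate with its label facing the window. I released it, pressed the orange button and handed the job in at about 16.6 s, against the 43 s limit. No verdict was reported.

- **Position:** in the last picture the flask's axis is at about (0.502, 0.042), roughly 3 mm from the centre of the disc. That is well inside the ring.
- **Label direction:** the final stripe reading was 103.1°, against a scanner axis of 103.2°. Earlier readings of the stripe and label edge ran from 103° to 106.5°, so the error could be up to about 3°.
- **Button:** the fingertips travelled about 6 mm from first contact and then hit a hard stop, so I take it as fully down. I had no direct reading of the button's travel.
- **Press force:** the wrist force peaked at 42.8 N at the stop. That is under the 120 N wrist limit. It is above the 40 N limit for the arm or gripper body, but I was pressing with the fingertips only.
- **Other objects:** the green flask, pink flask, small navy bottle, tape roll and pen tray look unmoved in the last picture. The carton was outside that crop, and the arm never went near it.
- **Arm at the end:** it was touching nothing. The last joint stood at -2.94 rad, inside its -2.96 limit but only just.

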